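Load the polarimeter and shut its light cover

TASK

Get the polarimeter ready for a reading. Lay the glass sample tube gently in the instrument's sloping trough, both end caps down in the two V saddles and the tube's bubble bulge towards the upper end, so that a trapped bubble stays out of the light beam. Then swing the hinged cover over the tube and press it down until the catch snaps and holds it fully shut, without shifting the other things on the bench.

Things in the scene. Friction and masses are not known exactly. Their poses are not given: they have to be found in the camera images.
- tube: glass polarimeter tube, 116 mm long, 80 g, lying level on the bench. Origin at mid-length on its axis, 15 mm above the bench; +y runs along it to the bulge end. 16 mm diameter bare glass stem from y = -44 to +17 mm (grip it here), bulge from 17 to 41 mm; at each end (|y| = 44 to 58 mm) a steel octagonal cap 30 mm across flats. It lies, and sits in the saddles, on a flat of the caps
- tube_bulge (a point): middle of the tube's bubble bulge, a round 28 mm swelling in the glass, on the tube's axis, 29 mm from the tube's origin along its +y
- polarimeter: the fixed grey instrument, about 300 mm long: 130 x 250 mm foot plate on the bench, sloping barrel on it. Scale disc and black eyepiece are at the barrel's upper end, the ribbed lamp housing at its lower end. Origin on the bench, 140 mm under the barrel's origin; +x to the hinge side, +y to the upper end
- barrel: sloping barrel. Its origin is where the tube's origin belongs when seated, 140 mm above the bench; +y runs up the barrel, 27 degrees (0.47 rad) above level, +x is level, across it, to the hinge side, +z square out of the trough. The trough is open on top between two end housings (76 mm diameter about the y axis) with stops at y = -62 and +62 mm; its flat bed is at z = -22 mm, 62 mm wide
- saddle_low (a point): lower of two black 90 degree V saddles that carry the tube's caps, in barrel frame at y = -53 mm; point on the tube axis. Each is 12 mm long and 43 mm wide at its top (z = -4 mm). Between the saddles there is only the flat bed: room for fingers beside the stem. Friction may hold the tube where it is laid, or it slides a few mm down to the lower stop; either is right
- saddle_high (a point): upper V saddle, same as the lower one, in barrel frame at y = +53 mm; point on the tube axis. The tube's bulge end belongs here
- cover (a joint): angle of the black hinged cover, rad: 0 fully shut, 2.35 fully open; starts at 1.9 to 2.3, opens up and over to +x, stays where left (1 to 2 N at the tab moves it). Half pipe, 39 mm outer radius, 127 mm long. From 0.13 rad its rib meets a spring roller: the tab then needs 6 to 10 N, down to about 0.06 rad, where the cover snaps over and the roller pulls it to 0 and holds it
- cover_tab (a point): middle of the push face of the cover's thumb tab (44 mm along barrel y, 21 mm wide, 4 mm thick, outer edge 11 mm beyond), halfway up the cover's free side. At cover angle q, in the barrel frame: x = 38 - 87 cos q + 20 sin q, z = -34 + 87 sin q + 20 cos q (mm), y = 0; the push face looks along (sin q, 0, cos q): up when shut, +x when open. Free space behind it
- cover_hinge_line (a point): middle of the cover's hinge line, which runs along the barrel's y at x = +38, z = -34 mm in the barrel frame
- wash_bottle: white wash bottle with a red cap and bent spout, 175 mm high, standing on the bench behind the tube; origin under its centre. A bystander
- vial: small white capped vial, 26 mm across, 58 mm high, standing at the back of the bench; origin under its centre. A bystander
- tub: open translucent round tub, 80 mm across, 77 mm high, standing near the robot on its right; origin under its centre. A bystander

How it is judged:
On the way:
1. the tube lies released in both saddles with its bulge towards the upper end, the cover still open (x of tube in the frame of barrel between -0.005 and 0.005 m and y of tube in the frame of barrel between -0.008 and 0.008 m and z of tube in the frame of barrel between -0.005 and 0.005 m and angle between the y axis of tube and the y axis of barrel, either way round below 0.08 rad and y of tube_bulge in the frame of barrel above 0.015 m and contact force between the fingers and tube below 0.5 N and linear speed of tube below 0.02 m/s and value of joint cover above 0.3 rad), for 0.2 s.
At the end, for the whole second after the job is handed in: the cover is held shut by its catch (within 0.03 rad) over the tube, which lies still in the saddles: middle within 5 mm across and in height and 8 mm along of its place, axis within 0.08 rad of the barrel's, bulge towards the upper end, untouched by the fingers (x of tube in the frame of barrel between -0.005 and 0.005 m and y of tube in the frame of barrel between -0.008 and 0.008 m and z of tube in the frame of barrel between -0.005 and 0.005 m and angle between the y axis of tube and the y axis of barrel, either way round below 0.08 rad and y of tube_bulge in the frame of barrel above 0.015 m and contact force between the fingers and tube below 0.5 N and linear speed of tube below 0.02 m/s and value of joint cover below 0.03 rad).
It fails at once if the glass tube is dropped (let go of and falling faster than 0.5 m/s) (contact force between the fingers and tube below 0.01 N and linear speed of tube above 0.5 m/s).
It fails at once if the glass tube is jammed against the instrument (over 100 N) (contact force between tube and barrel above 100 N).
It fails at once if the wash bottle is shifted by more than 30 mm (distance of wash_bottle from where it was at the start of the episode above 0.03 m).
It fails at once if the vial is shifted by more than 30 mm (distance of vial from where it was at the start of the episode above 0.03 m).
It fails at once if the tub is shifted by more than 30 mm (distance of tub from where it was at the start of the episode above 0.03 m).
It also fails if it takes over 51 s, if anything falls off the work surface, if the arm or the gripper's body presses on something with over 40 N, if the wrist force passes 120 N, or if a joint passes its speed limit or range.

ROBOT

A 7-joint arm with a two-finger parallel gripper is mounted at the origin on the work surface; the furniture and walls round the work are solid. World frame = base frame: x ahead of the robot, y to its left, z up, the work surface at z = 0. Lengths are in m, angles in rad, forces in N, time in s.
With the tool pointing down it reaches from about 0.425 to 0.825 m from the base axis. Payload 3.6 kg.
Tool frame: the origin (TCP) lies midway between the tips of the shut fingers; the grasp point (between the pads) lies 19 mm behind it (manip.grip_point_offset is the distance from the TCP to the grasp point, in m); z points along the fingers, y is the line along which they close (so a half turn about z gives the same grasp; the last joint's range is limited). The gripper opens to 93 mm and grips with 3 to 60 N. Pads are 15 mm wide; open, the fingers measure 128 mm over their backs; the gripper's body (75 mm by 188 mm) begins 65 mm behind the grasp point.
Start: joints at [-1.347, 0.615, -0.013, 1.423, 0.008, 1.103, -0.04], TCP at [0.161, 0.63, 0.219] pointing down, gripper open.
Joint ranges: [-3.12, 3.12], [-0.3, 2.06], [-1.34, 1.32], [0.26, 2.42], [-1.36, 4.5], [0.01, 1.98], [-2.84, 2.84]. Speed limits (rad/s): [2.79, 2.79, 3.14, 3.14, 3.14, 3.14, 3.14].

INTERFACE

Orientations are given as a 3x3 rotation matrix whose columns are the frame's x, y, z axes.
In Python, from bench import manip gives the robot as it stands.
- The arm moves only by the shell command python3 inch.py 'ROWS' [OPENING] [FORCE]. ROWS is a JSON list of rows, 1 to 8 of them, each written [[dx, dy, dz], [rx, ry, rz]]: dx, dy, dz in mm, then a rotation vector rx, ry, rz in units of 0.2 rad; each row is the pose to reach, as a shift and turn from the pose commanded when the command began, along the tool's axes at that moment; what a row does not reach only later rows make up. A row lasts 1/12 s, in which the tool goes at most 0.0417 m and 0.125 rad, less where a joint would pass 70% of its speed; a pose out of reach is approached as far as the arm can. OPENING is the finger opening in m, set as the command begins (- or left out keeps the last). The fingers move at their own pace and stop on an object; FORCE is the grip in N (left out, the last holds). Time passes only in rows, so rows that do not move let the fingers close. It prints the time, the measured TCP pose, the force, the opening and the grip force at its end. Input that does not fit is refused with a message, and nothing moves.
- manip.get_state(): the state, without advancing time (a new reading comes with each control period).
- manip.camera(name): name is "scene" or "side" or "wrist"; returns a dict with "image" (384x512x3 uint8, red, green, blue), "camera_matrix" (3x3 intrinsics, pixels), "xyz" and "orientation" of the camera in the world. Camera axes: x right, y down, z forward; pixel columns grow to the right and rows downward; lengths in m; the calibration is good to about 2 mm. A picture is of the moment at which its call begins. There is no depth.
- manip.sign_off(): hands the job in; it is judged then, once.
The state is a dict: "time": time; "joint_pos": joint angles; "joint_velocities": joint speeds; "joint_torque": joint torques, N m; "position": TCP position; "tcp_rot": TCP orientation; "contact_force": force on the tool from outside, world axes, zero at the start; "ft_torque": the same for the moment, N m; "width": finger opening in m; "grip_force": force on a finger pad.
Only numpy, scipy, OpenCV 4.12 (cv2) and the standard library are available. Lean on these libraries where they do the work, as an engineer would, in place of code of your own. Each camera call takes 0.05 s, during which the arm holds its last target. There are 200 camera calls.

## Working session

There is one attempt and no reset: what is moved stays moved. The work goes in short steps, Python scripts to look and compute and a shell command to move; the robot and the scene stay as the last step left them, time stands still between calls to the robot, and variables do not carry over. Pictures are saved under pics/ and viewed, at most 10 in all, crops included, and the job is handed in when it is done.

```bash
ls; mkdir -p pics
python3 - <<'E'
from bench import manip
import cv2,numpy as np,pickle
d={}
for n in ["scene","side","wrist"]:
    c=manip.camera(n); d[n]=c; cv2.imwrite(f"pics/{n}0.png",c["image"][:,:,::-1]); print(n,np.round(c["xyz"],3),np.round(c["orientation"],3).tolist(),c["camera_matrix"][0][0])
pickle.dump(d,open("c0.pkl","wb"))
im=np.hstack([cv2.resize(d[n]["image"],(800,600)) for n in ["scene"]])
cv2.imwrite("pics/s.png",im[:,:,::-1])
cv2.imwrite("pics/d.png",cv2.resize(d["side"]["image"],(800,600))[:,:,::-1])
print(manip.get_state())
E
```

```text
bench.py
inch.py
pics
scene [-0.273 -0.642  0.658] [[0.595, -0.394, 0.701], [-0.804, -0.284, 0.523], [-0.006, -0.874, -0.486]] 404.5493555394254
side [ 0.239 -1.015  0.9  ] [[0.967, -0.163, 0.196], [-0.255, -0.611, 0.749], [-0.002, -0.774, -0.633]] 486.1187056587979
wrist [0.094 0.645 0.385] [[0.248, 0.938, 0.243], [0.969, -0.239, -0.065], [-0.003, 0.251, -0.968]] 296.0735017748543
{'time': 0.15, 'joint_pos': array([-1.34752115,  0.61565369, -0.01259735,  1.42453148,  0.00810842,
        1.10341024, -0.0403908 ]), 'joint_velocities': array([ 0.00061989, -0.00291087, -0.00098888, -0.00574296, -0.00138717,
        0.00166193,  0.00026819]), 'joint_torque': array([ 8.95787198e-04, -4.59347391e+01,  2.09616059e-01, -1.65939993e+01,
       -6.10511214e-02,  1.81471853e-02,  1.74134120e-04]), 'position': array([0.16051832, 0.62923758, 0.21777529]), 'tcp_rot': array([[-9.68983185e-01,  2.47126255e-01, -4.47789050e-04],
       [ 2.47126658e-01,  9.68981323e-01, -1.90036232e-03],
       [-3.57301973e-05, -1.95207974e-03, -9.99998094e-01]]), 'contact_force': array([-0.63740756, -0.84342962,  0.13159603]), 'ft_torque': array([-0.00281909, -0.01960393,  0.03901352]), 'grip_force': 0.0, 'width': 0.09278876903892815}
```

View pics/s.png

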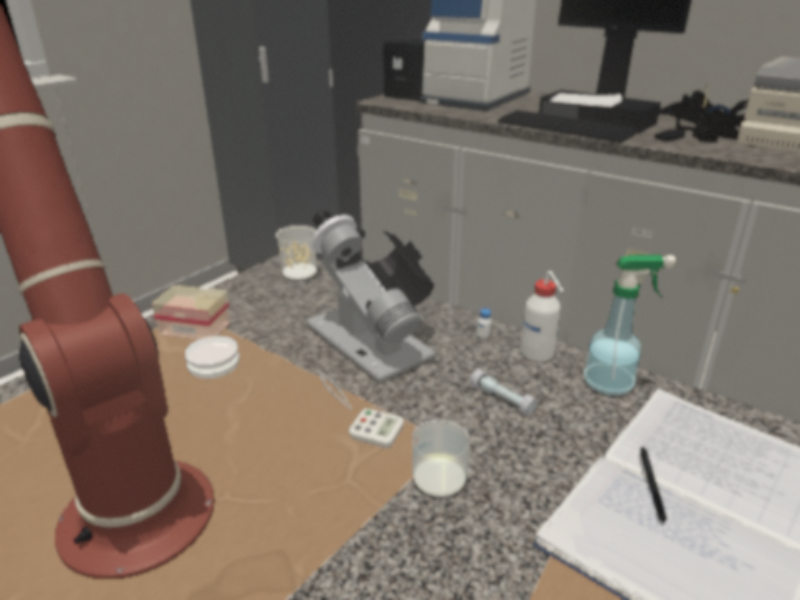

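View pics/d.png

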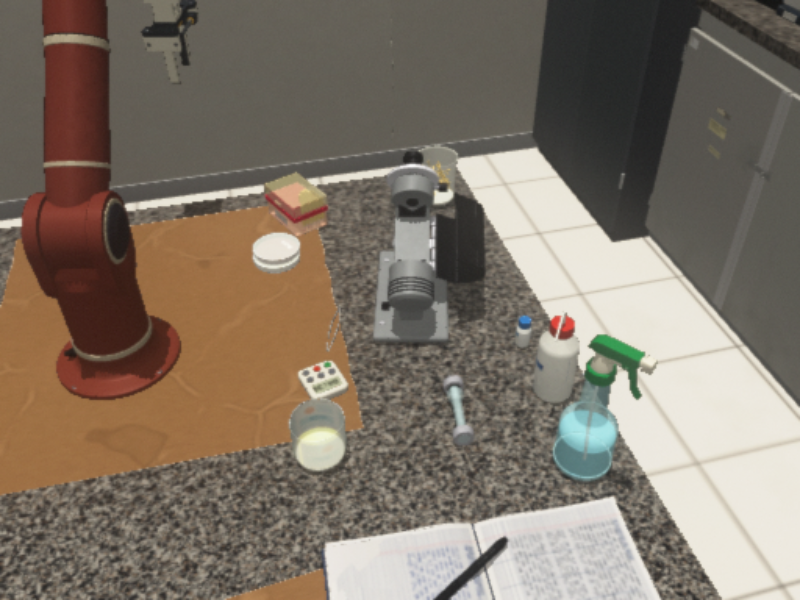

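Scene view (800 px scale): tube around (503,390), instrument at (370,300), cover open at (405,265). Side view: tube caps at (454,382) and (463,435), foot front edge (376,338)–(447,338). The eyepiece is at the far (+y) end. I'll zoom in for bulge end and corners.

```bash
cat > h.py <<'E'
import numpy as np,cv2,pickle
def ray(c,u,v):
    d=np.array(c["orientation"])@np.linalg.inv(np.array(c["camera_matrix"]))@np.array([u,v,1.])
    return np.array(c["xyz"]),d/np.linalg.norm(d)
def onz(c,u,v,z):
    o,d=ray(c,u,v); return o+d*(z-o[2])/d[2]
def proj(c,p):
    q=np.array(c["camera_matrix"])@(np.array(c["orientation"]).T@(np.array(p)-c["xyz"])); return q[:2]/q[2]
def tri(c1,p1,c2,p2):
    (a,d),(b,e)=ray(c1,*p1),ray(c2,*p2)
    t=np.linalg.lstsq(np.c_[d,-e],b-a,rcond=None)[0]
    P,Q=a+d*t[0],b+e*t[1]; return (P+Q)/2,np.linalg.norm(P-Q)
E
python3 - <<'E'
from h import *
d=pickle.load(open("c0.pkl","rb"))
s,e=d["side"],d["scene"]
# native crops
def crop(c,x,y,w,h,W,H): return cv2.resize(c["image"][y:y+h,x:x+w],(W,H),interpolation=cv2.INTER_CUBIC)
A=crop(s,235,90,80,130,400,600)[:,:400]   # approx x5,4.6
B=crop(e,195,130,90,115,400,300); C=crop(e,290,225,64,48,400,300)
# tube in side into B? 
T=crop(s,272,232,40,56,200,300)
C=np.hstack([crop(e,296,230,50,37,200,300)*0+crop(e,296,226,50,50,200,300),T])
cv2.imwrite("pics/z1.png",np.hstack([A,np.vstack([B,C])])[:,:,::-1])
for u,v in [(454,382),(463,435),(376,338),(447,338)]: print(onz(s,u*.64,v*.64,.015 if v>350 else 0.008))
print(onz(e,475*.64,376*.64,.015),onz(e,530*.64,404*.64,.015))
E
```

```text
[ 0.52168735 -0.21858468  0.015     ]
[ 0.50225922 -0.32502861  0.015     ]
[ 0.42573627 -0.07925112  0.008     ]
[ 0.54331155 -0.1105664   0.008     ]
[ 0.5193951  -0.21264715  0.015     ] [ 0.50492463 -0.32399148  0.015     ]
```

View pics/z1.png

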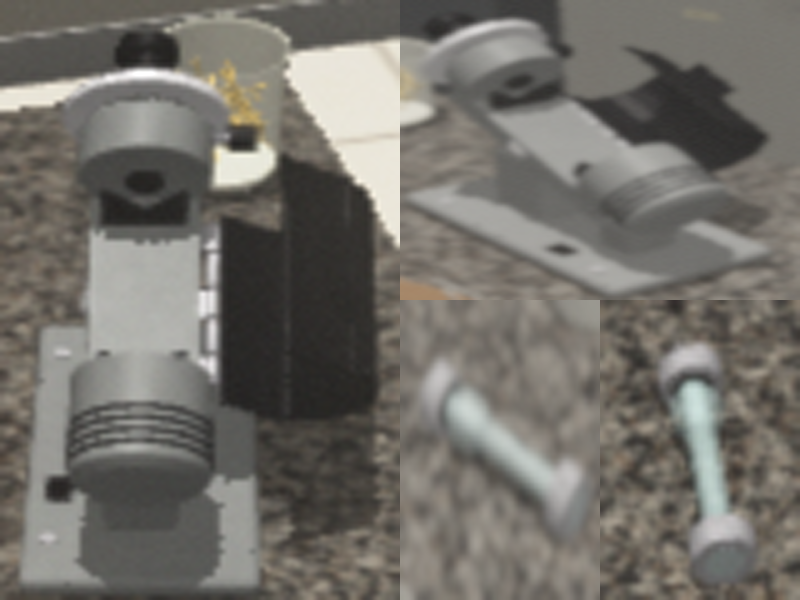

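Bulge is at the far (+y) end of the tube; the instrument is yawed about -15°, with the upper end toward +y. Next, up and across to a wrist-camera viewpoint.

Careful with the scale: shifts go in mm and turns go in units of 0.2 rad. That gives: -0.18 m is -180, -0.12 m is -120, 0.12 rad is 0.6.

```bash
python3 inch.py '[[[0,0,-40],[0,0,0.6]],[[0,0,-80],[0,0,1.2]],[[0,0,-120],[0,0,1.8]],[[0,0,-160],[0,0,2.4]],[[-20,-20,-180],[0,0,3]],[[-50,-50,-180],[0,0,3.5]],[[-80,-80,-180],[0,0,4]],[[-100,-110,-180],[0,0,4.5]]]'
cat >> h.py <<'E'
from scipy.spatial.transform import Rotation as Ro
def delta(P,R=None):
    "shift and rotvec in tool axes from the measured pose"
    from bench import manip
    s=manip.get_state(); T=np.array(s["tcp_rot"])
    r=np.zeros(3) if R is None else Ro.from_matrix(T.T@R).as_rotvec()
    print("d",np.round(T.T@(np.array(P)-s["position"]),4),"r",np.round(r,4))
def down(a):
    "tool down, closing axis y at azimuth a"
    y=np.array([np.cos(a),np.sin(a),0]);z=np.array([0,0,-1.]);return np.c_[np.cross(y,z),y,z]
E
python3 -c "
from h import *
delta([.5,-.05,.40],down(-.16))"
python3 inch.py '[[[-40,0,0],[0,0,0.5]],[[-80,0,0],[0,0,1]],[[-120,0,0],[0,0,1.5]],[[-160,10,0],[0,0,2]],[[-200,10,0],[0,0,2.5]],[[-240,10,0],[0,0,2.85]],[[-280,10,0],[0,0,2.85]],[[-320,10,0],[0,0,2.85]]]'
python3 -c "
from h import *
delta([.5,-.05,.40],down(-.16))"
```

```text
time: 1.48
position: [0.3704, 0.2085, 0.3986]
tcp_rot: [[0.148, 0.989, -0.0], [0.989, -0.148, 0.0], [0.0, -0.0, -1.0]]
contact_force: [-0.1, 0.2, 0.4]
width: 0.093
grip_force: 0.0
d [-0.2364  0.1665 -0.0015] r [-0.0004 -0.0002  0.0112]
```

Converted, -0.236 m is -236, -0.21 m is -210.

```bash
python3 inch.py '[[[-30,20,0],[0,0,0]],[[-60,40,0],[0,0,0]],[[-90,60,0],[0,0,0]],[[-120,85,0],[0,0,0]],[[-150,105,0],[0,0,0]],[[-180,125,0],[0,0,0]],[[-210,150,0],[0,0,0]],[[-236,166,0],[0,0,0]]]'
python3 inch.py '[[[-1,0,0],[0,0,0]],[[-1,0,0],[0,0,0]]]'
python3 - <<'E'
from h import *
from bench import manip
c=manip.camera("wrist");pickle.dump(c,open("w1.pkl","wb"))
cv2.imwrite("pics/w1.png",cv2.resize(c["image"],(800,600),interpolation=cv2.INTER_CUBIC)[:,:,::-1])
E
```

```text
time: 2.15
position: [0.5003, -0.0498, 0.3983]
tcp_rot: [[0.149, 0.989, -0.0], [0.989, -0.149, -0.001], [-0.001, 0.0, -1.0]]
contact_force: [-0.1, 0.6, -0.6]
width: 0.0928
grip_force: 0.0
time: 2.32
position: [0.499, -0.0504, 0.3982]
tcp_rot: [[0.153, 0.988, -0.001], [0.988, -0.153, -0.001], [-0.001, -0.001, -1.0]]
contact_force: [-0.2, 0.6, -1.0]
width: 0.0926
grip_force: 0.0
```

View pics/w1.png

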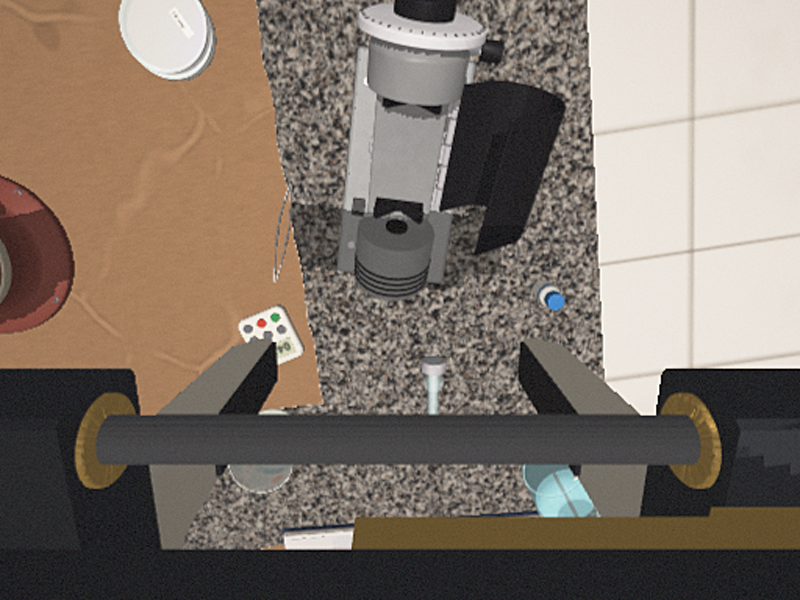

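Wrist view (800 px scale): instrument trough from (410,110) to (400,205), cover open to the right at (500,160), lower bore hole at (397,226), tube's bulge-end cap at (433,365). The bore holes in the two stop faces lie on the barrel axis at known heights, so I'll use them as fiducials.

Run:
```python
from h import *
d=pickle.load(open("c0.pkl","rb"));d["wrist"]=pickle.load(open("w1.pkl","rb"))
def crop(n,x,y,w,h,W,H): return cv2.resize(d[n]["image"][y:y+h,x:x+w],(W,H),interpolation=cv2.INTER_NEAREST)
A=crop("wrist",215,0,150,200,450,600)
B=crop("side",245,104,50,50,350,350); C=crop("scene",195,130,70,50,350,250)
cv2.imwrite("pics/z2.png",np.hstack([A,np.vstack([B,C])])[:,:,::-1])
def dark(n,x0,y0,x1,y1,th):
    g=cv2.cvtColor(d[n]["image"],cv2.COLOR_RGB2GRAY)[y0:y1,x0:x1]
    k,l,s,c=cv2.connectedComponentsWithStats((g<th).astype(np.uint8))
    return [(s[i].tolist(),(c[i]+[x0,y0]).round(2).tolist()) for i in range(1,k) if s[i][4]>5]
print("wrist low",dark("wrist",238,135,272,155,60))
print("side high",dark("side",255,120,275,140,60))
print("scene high",dark("scene",205,138,225,152,60))
```

```text
wrist low [([1, 0, 12, 5, 37], [243.11, 136.32]), ([19, 0, 14, 8, 70], [265.16, 137.61]), ([9, 5, 14, 10, 111], [253.48, 144.65])]
side high [([5, 7, 8, 5, 36], [263.5, 129.0]), ([0, 11, 18, 8, 105], [263.32, 135.23])]
scene high [([0, 0, 6, 4, 10], [206.6, 138.7])]
```

View pics/z2.png

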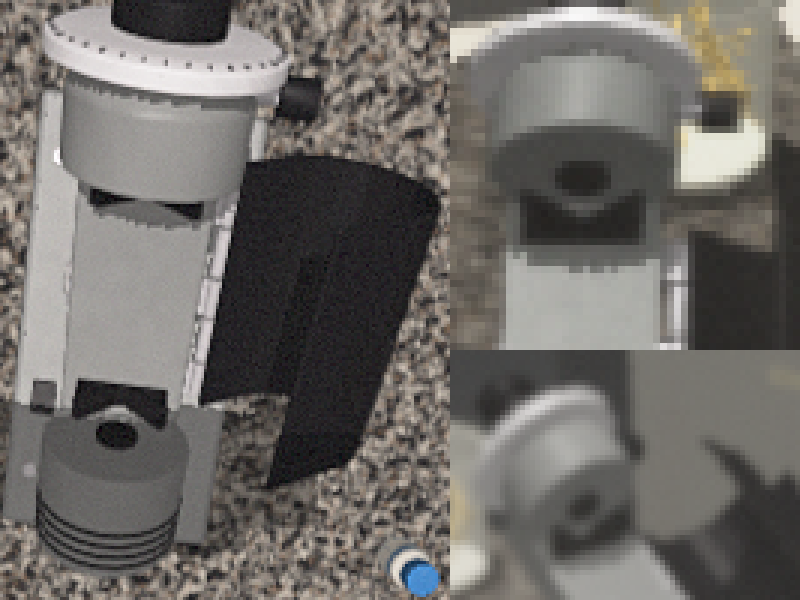

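```bash
python3 - <<'E'
from h import *
d=pickle.load(open("c0.pkl","rb"));w=pickle.load(open("w1.pkl","rb"))
lo=onz(w,253.5,144.7,.14-.062*np.sin(.47)); hi=onz(d["side"],263.5,129.,.14+.062*np.sin(.47))
hs=onz(d["scene"],195+(585-450)/5,130+(505-350)/5,.168)
print(lo,hi,hs,np.linalg.norm(hi-lo)); m=(lo+hi)/2; a=np.arctan2(*(hi-lo)[1::-1][::1]) 
v=hi-lo; print("mid",m,"y azimuth",np.arctan2(v[1],v[0]),"len h",np.hypot(v[0],v[1]))
print(tri(d["side"],(263.5,129.),d["scene"],(222,161)))
E
python3 - <<'E'
from h import *
delta([.505,-.20,.30],down(-.16))
E
```

```text
[ 0.5008334  -0.03217671  0.11192105] [0.53141724 0.07930629 0.16807895] [0.53215891 0.07999823 0.168     ] 0.12852058894518792
mid [0.51612532 0.02356479 0.14      ] y azimuth 1.3030471957530656 len h 0.11560204202027334
(array([0.53136604, 0.0791992 , 0.16834589]), np.float64(0.0003247308678478211))
d [-0.1491  0.0287  0.0981] r [-0.0014 -0.0004  0.01  ]
```

```bash
python3 inch.py '[[[-40,10,10],[0,0,0]],[[-80,20,20],[0,0,0]],[[-120,30,30],[0,0,0]],[[-160,35,40],[0,0,0]],[[-200,40,50],[0,0,0]],[[-240,40,60],[0,0,0]],[[-270,45,70],[0,0,0]],[[-270,45,70],[0,0,0]]]'
python3 inch.py '[[[0,0,0],[0,0,0]],[[0,0,0],[0,0,0]]]'
python3 - <<'E'
from h import *
from bench import manip
d=pickle.load(open("c0.pkl","rb"))
a=tri(d["side"],(290.4,245.1),d["scene"],(306,240.2));b=tri(d["side"],(296.4,278.3),d["scene"],(337.3,258.8));print(a,b,np.linalg.norm(a[0]-b[0]))
c=manip.camera("wrist");pickle.dump(c,open("w2.pkl","wb"));print(c["xyz"])
cv2.imwrite("pics/w2.png",cv2.resize(c["image"],(800,600),interpolation=cv2.INTER_CUBIC)[:,:,::-1])
E
```

```text
time: 3.03
position: [0.5004, -0.3269, 0.3263]
tcp_rot: [[0.156, 0.988, -0.005], [0.988, -0.156, -0.002], [-0.003, -0.005, -1.0]]
contact_force: [-0.4, -0.6, 0.5]
width: 0.0931
grip_force: 0.0
time: 3.2
position: [0.505, -0.3195, 0.3286]
tcp_rot: [[0.145, 0.989, 0.001], [0.989, -0.145, 0.002], [0.002, 0.0, -1.0]]
contact_force: [-0.2, 0.4, 0.1]
width: 0.093
grip_force: 0.0
(array([ 0.52111764, -0.21885655,  0.01598529]), np.float64(0.00383037918208818)) (array([ 0.50420516, -0.32021506,  0.01135815]), np.float64(0.0028196323237334327)) 0.10286394069847682
[ 0.51518163 -0.25270496  0.49566858]
```

View pics/w2.png

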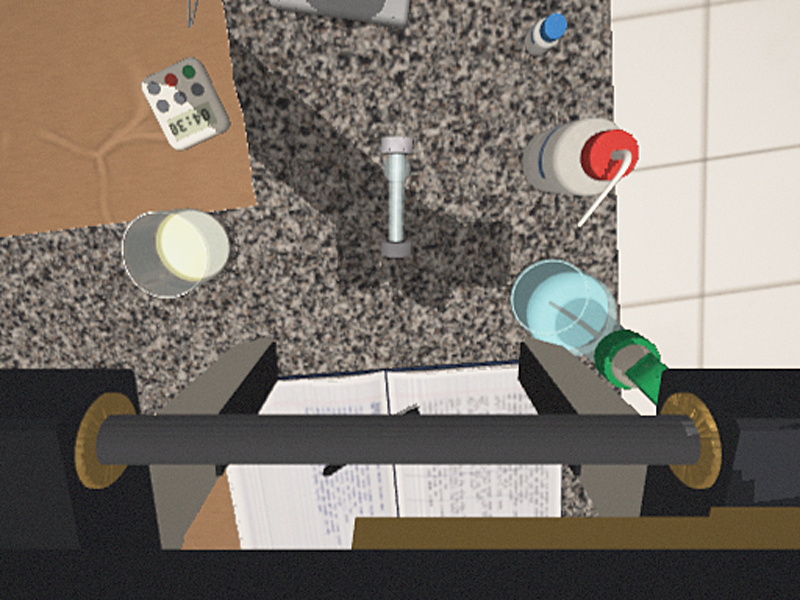

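Tube caps at (396,145) and (396,249), bottle cap (610,155) with the spout tip at (580,225), beaker/tub at (170,255). I'll locate the tube and check the gripper-body clearance to bottle and tub.

Run:
```python
from h import *
w=pickle.load(open("w2.pkl","rb"));k=.64
a=onz(w,396*k,145*k,.022);b=onz(w,396.5*k,249*k,.022);print("caps",a,b,np.linalg.norm(a-b),"mid",(a+b)/2,"az",np.arctan2(*(a-b)[[1,0]]))
m=(a+b)/2; y=(a-b)/np.linalg.norm(a-b)
for n,u,v,z in [("cap",610,155,.155),("cap side",582,160,.14),("spout",580,225,.17),("spout",580,225,.15),("body left",527,158,.06),("tub right rim",230,245,.077),("tub right base",208,240,.0)]:
    p=onz(w,u*k,v*k,z)-m; print(n,"across %.3f along %.3f"%(p@[y[1],-y[0],0],p@y),p+m)
g=m-.004*y; delta([g[0],g[1],.0025],down(np.arctan2(-y[0],y[1]))); print("grasp",g)
```

```text
caps [ 0.51829878 -0.22455926  0.022     ] [ 0.50385773 -0.3258266   0.022     ] 0.10229182465151863 mid [ 0.51107826 -0.27519293  0.022     ] az 1.4291480852884382
cap across 0.151 along 0.036 [ 0.66592777 -0.26109118  0.155     ]
cap side across 0.138 along 0.033 [ 0.65197297 -0.2620137   0.14      ]
spout across 0.129 along -0.012 [ 0.63699211 -0.30493206  0.17      ]
spout across 0.137 along -0.014 [ 0.64447276 -0.30813944  0.15      ]
body left across 0.118 along 0.037 [ 0.63360589 -0.25512906  0.06      ]
tub right rim across -0.151 along -0.038 [ 0.3558904  -0.29167107  0.077     ]
tub right base across -0.202 along -0.044 [ 0.30449366 -0.29013145  0.        ]
d [ 0.0397 -0.0009  0.3265] r [ 0.0009 -0.002  -0.0026]
grasp [ 0.51051355 -0.27915287  0.022     ]
```

```bash
python3 inch.py '[[[10,0,40],[0,0,0]],[[20,0,80],[0,0,0]],[[30,0,120],[0,0,0]],[[40,0,160],[0,0,0]],[[40,0,200],[0,0,0]],[[40,0,235],[0,0,0]],[[40,0,260],[0,0,0]],[[40,0,260],[0,0,0]]]'
python3 inch.py '[[[0,0,0],[0,0,0]],[[0,0,0],[0,0,0]]]'
python3 - <<'E'
from h import *
from bench import manip
c=manip.camera("wrist");pickle.dump(c,open("w3.pkl","wb"));print(c["xyz"])
cv2.imwrite("pics/w3.png",cv2.resize(c["image"],(800,600),interpolation=cv2.INTER_CUBIC)[:,:,::-1])
delta([.5105,-.2792,.0025],down(1.429-np.pi/2))
E
```

```text
time: 3.92
position: [0.5083, -0.277, 0.0642]
tcp_rot: [[0.144, 0.99, -0.008], [0.99, -0.144, 0.007], [0.006, -0.009, -1.0]]
contact_force: [0.3, 1.5, 0.5]
width: 0.0932
grip_force: 0.0
time: 4.08
position: [0.5115, -0.2824, 0.0708]
tcp_rot: [[0.146, 0.989, 0.003], [0.989, -0.146, -0.002], [-0.001, 0.004, -1.0]]
contact_force: [-0.3, -0.1, 1.4]
width: 0.0929
grip_force: 0.0
[ 0.52132972 -0.21498459  0.23760079]
d [ 0.0036 -0.002   0.0687] r [ 0.0046  0.0016 -0.0056]
```

View pics/w3.png

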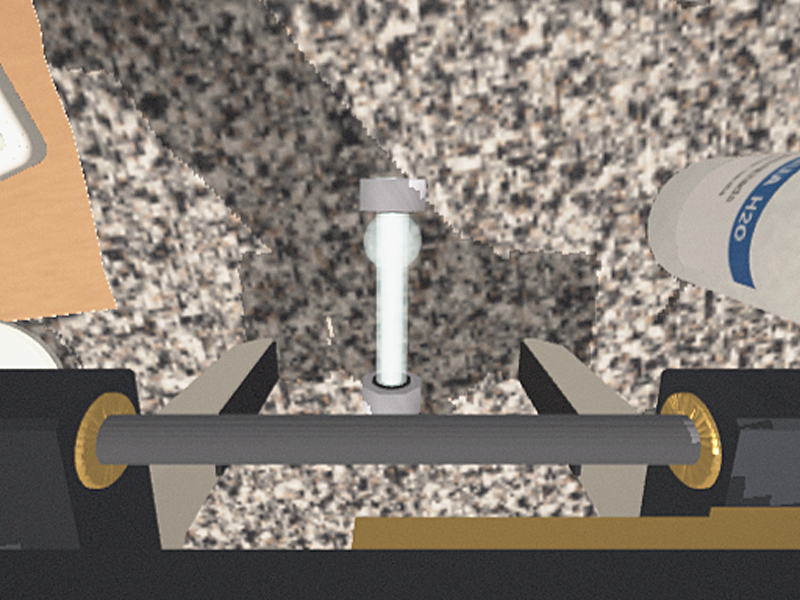

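Bulge centre at (392,240), bulge cap top face rows 180–210, other cap's inner edge at about (391,378). The tube is centred between the fingers.

Run:
```python
from h import *
w=pickle.load(open("w3.pkl","rb"));k=.64
b=onz(w,392*k,240*k,.015);i=onz(w,392*k,211*k,.03);o=onz(w,392*k,180*k,.03);l=onz(w,391.5*k,376*k,.030)
print(b,i,o,l); y=(i-l)/np.linalg.norm(i-l);print("i-l",np.linalg.norm(i-l),"az",np.arctan2(y[1],y[0]))
for p,s in [(b,.029),(i,.044),(o,.058),(l,-.044)]: print(p-s*y)
```

```text
[ 0.5150597  -0.24556642  0.015     ] [ 0.51741393 -0.23076521  0.03      ] [ 0.51941322 -0.21757913  0.03      ] [ 0.50529874 -0.30904758  0.03      ]
i-l 0.079214321620348 az 1.417251773612787
[ 0.51062438 -0.27422524  0.015     ]
[ 0.51068449 -0.27424755  0.03      ]
[ 0.51054259 -0.27489677  0.03      ]
[ 0.51202818 -0.26556524  0.03      ]
```

Converted, 0.067 m is 67, -0.002 m is -2.

```bash
python3 inch.py '[[[3,-2,30],[0,0,0]],[[3,-2,50],[0,0,0]],[[3,-2,62],[0,0,0]],[[3,-2,67],[0,0,0]],[[3,-2,67],[0,0,0]],[[3,-2,67],[0,0,0]]]' 0.05
python3 -c "
from h import *
delta([.5101,-.2784,.003],down(1.425-np.pi/2))"
```

```text
time: 4.63
position: [0.5089, -0.2802, 0.0029]
tcp_rot: [[0.149, 0.989, 0.002], [0.989, -0.149, -0.001], [-0.001, 0.002, -1.0]]
contact_force: [0.9, -0.2, 0.2]
width: 0.0578
grip_force: 0.0
d [ 0.0019  0.0009 -0.0001] r [ 0.0021  0.0011 -0.0034]
```

```bash
python3 inch.py '[[[2,1,0],[0,0,0]],[[2,1,0],[0,0,0]],[[2,1,0],[0,0,0]],[[2,1,0],[0,0,0]],[[2,1,0],[0,0,0]],[[2,1,0],[0,0,0]],[[2,1,0],[0,0,0]],[[2,1,0],[0,0,0]]]' 0.005 20
python3 - <<'E'
from h import *
from bench import manip
c=manip.camera("wrist");pickle.dump(c,open("w4.pkl","wb"))
print(manip.get_state()["width"],manip.get_state()["grip_force"],manip.get_state()["position"])
E
```

```text
time: 5.3
position: [0.5094, -0.2776, 0.0018]
tcp_rot: [[0.149, 0.989, 0.0], [0.989, -0.149, -0.0], [-0.0, 0.0, -1.0]]
contact_force: [-0.1, 0.3, 0.8]
width: 0.0154
grip_force: 20.0
0.015072547716733812 19.997822642326355 [ 0.50937215 -0.27758943  0.00175299]
```

Gripped at width 15 mm with 20 N. Before carrying, I'll check the barrel pose: the two fiducials disagree by 5 mm along it, so I'll mark the predicted rims and bed corners on the two views.

```bash
cat >> h.py <<'E'
def barrel(B,az):
    y=np.array([np.cos(az)*np.cos(.47),np.sin(az)*np.cos(.47),np.sin(.47)]);x=np.array([np.sin(az),-np.cos(az),0]);return np.array(B),np.c_[x,y,np.cross(x,y)]
E
python3 - <<'E'
from h import *
d=pickle.load(open("c0.pkl","rb"));w=pickle.load(open("w1.pkl","rb"))
B,R=barrel([.516,.0236,.14],1.303)
def draw(c,x0,y0,wd,ht,s):
    im=cv2.resize(c["image"][y0:y0+ht,x0:x0+wd],None,fx=s,fy=s,interpolation=cv2.INTER_CUBIC)[:,:,::-1].copy()
    def pt(p): 
        u=proj(c,p); return tuple(int(round(v)) for v in ((u[0]-x0+.5)*s,(u[1]-y0+.5)*s))
    L=lambda *q:pt(B+R@(np.array(q)/1000.))
    t=np.linspace(0,2*np.pi,48)
    for yy,col in((-62,(0,0,255)),(62,(0,255,0))):
        for a in t: cv2.circle(im,L(38*np.cos(a),yy,38*np.sin(a)),1,col,-1)
        cv2.circle(im,L(0,yy,0),2,col,-1)
    for q in [(-31,-40,-22),(-31,0,-22),(-31,40,-22),(31,-40,-22),(31,0,-22),(31,40,-22)]: cv2.circle(im,L(*q),2,(255,0,255),-1)
    f=np.array([R[0,0],R[1,0],0]),np.array([-R[1,0],R[0,0],0])
    for sx in(-65,65):
        for sy in(-125,125): cv2.circle(im,pt([B[0],B[1],0]+(f[0]*sx+f[1]*sy)/1000),3,(255,255,0),-1)
    return im
cv2.imwrite("pics/o1.png",np.hstack([draw(w,215,0,100,150,4),draw(d["side"],235,95,80,150,4)]))
E
```

```text
(no output)
```

View pics/o1.png

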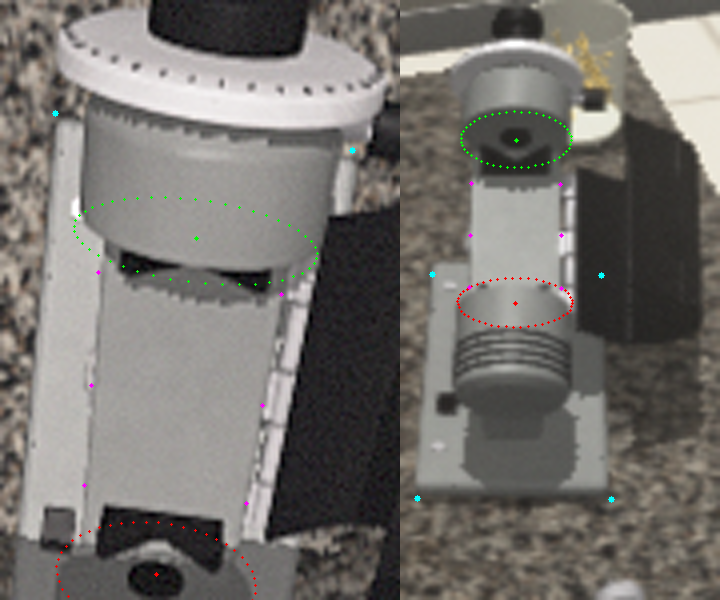

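The side view fits well, and the upper bore triangulates to z = 0.168 as it should. The w1 wrist view shows an offset of about 2 px, probably because the arm was still swinging. I'll lift the tube and take a settled wrist view.

Converted, -0.14 m is -140, -0.29 m is -290.

```bash
python3 inch.py '[[[0,0,-20],[0,0,0]],[[0,0,-60],[0,0,0]],[[0,0,-100],[0,0,0]],[[0,0,-140],[0,0,0]],[[10,0,-180],[0,0,0]],[[20,0,-220],[0,0,0]],[[30,-10,-255],[0,0,0]],[[50,-10,-290],[0,0,0]]]'
python3 inch.py '[[[30,-10,-30],[0,0,0]],[[60,-20,-55],[0,0,0]],[[80,-25,-60],[0,0,0]],[[90,-25,-60],[0,0,0]],[[90,-25,-60],[0,0,0]],[[90,-25,-60],[0,0,0]],[[90,-25,-60],[0,0,0]],[[90,-25,-60],[0,0,0]]]'
python3 inch.py '[[[0,0,0],[0,0,0]],[[0,0,0],[0,0,0]],[[0,0,0],[0,0,0]],[[0,0,0],[0,0,0]],[[0,0,0],[0,0,0]]]'
python3 - <<'E'
from h import *
from bench import manip
c=manip.camera("wrist");pickle.dump(c,open("w5.pkl","wb"));print(c["xyz"],manip.get_state()["width"])
w=c
B,R=barrel([.5168,.0262,.14],1.303)
x0,y0,wd,ht,s=190,0,170,150,4
x0=int(proj(w,B)[0]-85);y0=int(max(0,proj(w,B)[1]-75))
im=cv2.resize(w["image"][y0:y0+ht,x0:x0+wd],None,fx=s,fy=s,interpolation=cv2.INTER_CUBIC)[:,:,::-1].copy()
def pt(p):
    u=proj(w,p); return tuple(int(round(v)) for v in ((u[0]-x0+.5)*s,(u[1]-y0+.5)*s))
L=lambda *q:pt(B+R@(np.array(q)/1000.))
for yy,col in((-62,(0,0,255)),(62,(0,255,0))):
    for a in np.linspace(0,2*np.pi,48): cv2.circle(im,L(38*np.cos(a),yy,38*np.sin(a)),1,col,-1)
    cv2.circle(im,L(0,yy,0),2,col,-1)
for x in(-31,31):
    for y in(-40,0,40): cv2.circle(im,L(x,y,-22),2,(255,0,255),-1)
print(x0,y0); cv2.imwrite("pics/o2.png",im)
E
```

```text
time: 6.02
position: [0.5042, -0.2285, 0.2938]
tcp_rot: [[0.154, 0.988, -0.001], [0.988, -0.154, -0.002], [-0.002, -0.001, -1.0]]
contact_force: [0.5, -1.0, -1.8]
width: 0.0151
grip_force: 20.0
time: 6.68
position: [0.4949, -0.1357, 0.3507]
tcp_rot: [[0.152, 0.988, -0.002], [0.988, -0.152, -0.001], [-0.001, -0.002, -1.0]]
contact_force: [-0.2, 0.3, -0.3]
width: 0.0152
grip_force: 20.0
time: 7.1
position: [0.4956, -0.134, 0.3516]
tcp_rot: [[0.149, 0.989, -0.0], [0.989, -0.149, -0.0], [-0.0, -0.0, -1.0]]
contact_force: [-0.2, 0.6, -0.9]
width: 0.015
grip_force: 20.0
[ 0.50609595 -0.06691382  0.51852556] 0.015249848146230876
166 0
```

View pics/o2.png

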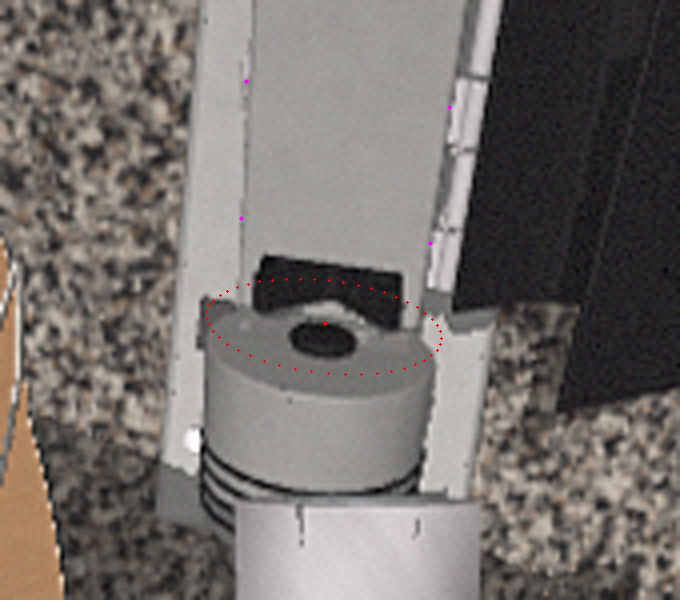

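The lower bore and rim sit about 5 mm further out than a ±62 mm face would (bore at (323,340) in the crop, also seen in w1). With the housing faces at about ±65 mm both ends agree, so the midpoint is still the barrel origin. I'll recompute it and the placing pose.

```bash
cat > t.py <<'E'
from h import *
d=pickle.load(open("c0.pkl","rb"));w1=pickle.load(open("w1.pkl","rb"));w=pickle.load(open("w5.pkl","rb"))
dz=.065*np.sin(.47)
lo1=onz(w1,253.5,144.7,.14-dz);lo2=onz(w,166+323/4-.5,340/4-.5,.14-dz);hi=onz(d["side"],263.5,129.,.14+dz);hi2=onz(d["scene"],222,161,.14+dz)
if __name__=="__main__": print(lo1,lo2,hi,hi2)
l=(lo1+lo2)/2;h=(hi+hi2)/2;B=(l+h)/2;v=h-l;az=np.arctan2(v[1],v[0])
B,Rb=barrel(B,az)
RT=np.c_[Rb[:,1],Rb[:,0],-Rb[:,2]]
def tcp(x,y,z): return B+Rb@np.array([x,y,z])
E
python3 - <<'E'
from t import *
print(lo1,lo2,hi,hi2);print(B,az,np.linalg.norm(v[:2]),"exp",.13*np.cos(.47))
print(tcp(0,-.0034,.08-.0132)); delta(tcp(0,-.0034,.12-.0132),RT)
E
```

```text
[ 0.50080565 -0.03232349  0.11056239] [ 0.50081822 -0.03204821  0.11056239] [0.53087352 0.07727464 0.16943761] [0.52979397 0.07787916 0.16943761]
[0.51557284 0.02269552 0.14      ] 1.308053919403298 0.11366352794672525 exp 0.11590387746539277
[ 0.50692795 -0.00944635  0.19801695]
d [ 0.1068 -0.0093  0.118 ] r [-0.0268  0.4696  0.1116]
```

Careful with the scale: shifts go in mm and turns go in units of 0.2 rad. That gives: 0.03 m is 30, 0.118 m is 118, 0.47 rad is 2.35.

```bash
sed -i 's/^B,Rb=.*/B,Rb=barrel([.516,.0232,.14],1.305)/' t.py
python3 inch.py '[[[20,-2,10],[-0.025,0.5,0.15]],[[40,-4,30],[-0.05,1,0.3]],[[60,-6,50],[-0.1,1.5,0.45]],[[80,-8,80],[-0.12,2,0.55]],[[100,-9,110],[-0.135,2.35,0.55]],[[106,-9,118],[-0.135,2.35,0.55]],[[106,-9,118],[-0.135,2.35,0.55]],[[106,-9,118],[-0.135,2.35,0.55]]]'
python3 inch.py '[[[0,0,0],[0,0,0]],[[0,0,0],[0,0,0]],[[0,0,0],[0,0,0]],[[0,0,0],[0,0,0]]]'
python3 - <<'E'
from t import *
from bench import manip
delta(tcp(0,-.0034,.03-.0132),RT); delta(tcp(0,-.0034,.0-.0132),RT)
cs={n:manip.camera(n) for n in("side","scene","wrist")};pickle.dump(cs,open("c6.pkl","wb"))
a=cv2.resize(cs["side"]["image"][85:205,220:320],(400,480),interpolation=cv2.INTER_CUBIC);b=cv2.resize(cs["scene"]["image"][90:210,190:290],(400,480),interpolation=cv2.INTER_CUBIC)
cv2.imwrite("pics/p6.png",np.hstack([a,b])[:,:,::-1])
E
```

```text
time: 7.82
position: [0.5034, -0.0279, 0.2345]
tcp_rot: [[0.228, 0.966, 0.118], [0.862, -0.257, 0.436], [0.452, 0.002, -0.892]]
contact_force: [0.1, -0.5, -0.1]
width: 0.0153
grip_force: 20.0
time: 8.15
position: [0.503, -0.028, 0.2347]
tcp_rot: [[0.229, 0.966, 0.119], [0.862, -0.258, 0.437], [0.453, 0.003, -0.891]]
contact_force: [-0.6, -0.3, -1.3]
width: 0.0154
grip_force: 20.0
d [ 0.0007 -0.0009  0.0916] r [ 0.0005 -0.0002  0.0059]
d [ 0.0007 -0.001   0.1216] r [ 0.0005 -0.0002  0.0059]
```

View pics/p6.png

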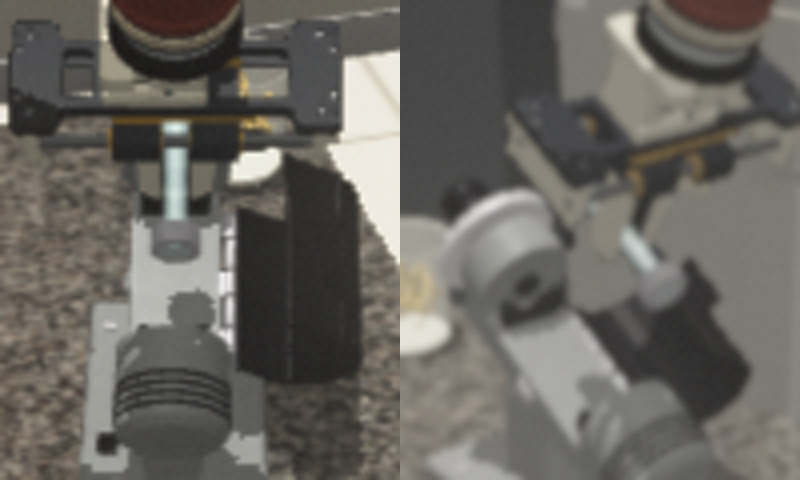

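```bash
python3 - <<'E'
from t import *
cs=pickle.load(open("c6.pkl","rb"))
for a,b in [((264.2,146.7),(258,162.5))]:
    P,r=tri(cs["side"],a,cs["scene"],b); print(P,r,Rb.T@(P-B))
E
python3 inch.py '[[[0,0,30],[0,0,0]],[[0,0,55],[0,0,0]],[[0.7,-1,75],[0,0,0]],[[0.7,-1,90],[0,0,0]],[[0.7,-1,90],[0,0,0]],[[0.7,-1,90],[0,0,0]]]'
python3 - <<'E'
from t import *
delta(tcp(0,-.0034,.0-.0132),RT)
E
```

```text
[ 0.49060703 -0.08022956  0.22261793] 0.0018444825144830158 [ 0.00266738 -0.05750666  0.12187727]
time: 8.8
position: [0.512, 0.0126, 0.1535]
tcp_rot: [[0.23, 0.966, 0.116], [0.861, -0.258, 0.438], [0.453, -0.001, -0.891]]
contact_force: [0.0, -0.1, -0.5]
width: 0.0152
grip_force: 20.0
d [0.0005 0.0012 0.0303] r [-0.0027 -0.0002  0.0042]
```

The lower cap end measures (2.7, -57.5, 122) mm in the barrel frame, against (0, -58, 120) expected. Lowering gently, watching the force.

Converted, 0.023 m is 23, 0.019 m is 19.

```bash
python3 inch.py '[[[0,0,8],[0,0,0]],[[0,0,14],[0,0,0]],[[0,0,19],[0,0,0]],[[0,0,23],[0,0,0]],[[0,0,23],[0,0,0]]]'; python3 inch.py '[[[0,0,2],[0,0,0]],[[0,0,4],[0,0,0]],[[0,0,4],[0,0,0]]]'
python3 - <<'E'
from t import *
delta(tcp(0,-.0034,.0-.0132),RT)
E
```

```text
time: 9.22
position: [0.5146, 0.0232, 0.1327]
tcp_rot: [[0.23, 0.966, 0.116], [0.861, -0.258, 0.438], [0.454, -0.001, -0.891]]
contact_force: [-0.2, 0.2, 0.0]
width: 0.0153
grip_force: 20.0
time: 9.47
position: [0.5153, 0.0245, 0.1295]
tcp_rot: [[0.23, 0.966, 0.117], [0.861, -0.258, 0.438], [0.453, 0.0, -0.891]]
contact_force: [0.2, -0.1, -0.3]
width: 0.015
grip_force: 20.0
d [0.0004 0.0011 0.0034] r [-0.0018 -0.0005  0.0043]
```

Converted, 0.002 m is 2, 0.001 m is 1.

```bash
python3 inch.py '[[[0,0,1],[0,0,0]],[[0,0,2],[0,0,0]],[[0,0,2],[0,0,0]]]'; python3 inch.py '[[[0,0,1],[0,0,0]],[[0,0,1.5],[0,0,0]],[[0,0,1.5],[0,0,0]]]'
python3 - <<'E'
from t import *
delta(tcp(0,-.0034,.0-.0132),RT)
E
```

```text
time: 9.72
position: [0.5155, 0.0254, 0.1279]
tcp_rot: [[0.23, 0.966, 0.117], [0.861, -0.258, 0.438], [0.453, 0.0, -0.891]]
contact_force: [-0.4, 0.6, -1.0]
width: 0.0156
grip_force: 20.0
time: 9.97
position: [0.5159, 0.0258, 0.1266]
tcp_rot: [[0.23, 0.966, 0.118], [0.861, -0.259, 0.438], [0.453, 0.001, -0.891]]
contact_force: [0.5, -0.7, 0.2]
width: 0.0153
grip_force: 20.0
d [0.0005 0.0008 0.0001] r [-0.0012 -0.0004  0.0042]
```

No contact yet, so I'll keep going in 1 mm steps.

```bash
for i in 1 2 3; do python3 inch.py '[[[0,0,1],[0,0,0]],[[0,0,1],[0,0,0]]]' | grep -E "pos|contact"; done
```

```text
position: [0.5163, 0.026, 0.1261]
contact_force: [0.1, -0.2, 1.9]
position: [0.5166, 0.0261, 0.1259]
contact_force: [-1.1, -1.7, 7.1]
position: [0.5166, 0.0262, 0.1258]
contact_force: [-3.3, -3.9, 12.2]
```

Firm, even contact square to the trough (13 N), at the expected height. I'll relieve it and release.

```bash
python3 inch.py '[[[0,0,-1.5],[0,0,0]],[[0,0,-1.5],[0,0,0]],[[0,0,-1.5],[0,0,0]]]'; python3 inch.py '[[[0,0,0],[0,0,0]],[[0,0,0],[0,0,0]],[[0,0,0],[0,0,0]],[[0,0,0],[0,0,0]],[[0,0,0],[0,0,0]],[[0,0,0],[0,0,0]]]' 0.036
```

```text
time: 10.72
position: [0.5165, 0.0261, 0.1259]
tcp_rot: [[0.23, 0.966, 0.119], [0.861, -0.259, 0.438], [0.454, 0.002, -0.891]]
contact_force: [-1.3, -2.2, 6.2]
width: 0.0153
grip_force: 20.0
time: 11.22
position: [0.5158, 0.0268, 0.125]
tcp_rot: [[0.23, 0.966, 0.117], [0.861, -0.258, 0.438], [0.453, 0.0, -0.891]]
contact_force: [-0.3, 1.1, -0.2]
width: 0.0358
grip_force: 0.0
```

Converted, -0.12 m is -120, -0.18 m is -180.

```bash
python3 inch.py '[[[0,0,-10],[0,0,0]],[[0,0,-30],[0,0,0]],[[0,0,-60],[0,0,0]],[[0,0,-90],[0,0,0]],[[0,0,-120],[0,0,0]],[[0,0,-150],[0,0,0]],[[0,0,-180],[0,0,0]],[[0,0,-180],[0,0,0]]]'
python3 inch.py '[[[0,0,0],[0,0,0]],[[0,0,0],[0,0,0]],[[0,0,0],[0,0,0]]]'
python3 - <<'E'
from t import *
from bench import manip
cs={n:manip.camera(n) for n in("side","scene","wrist")};pickle.dump(cs,open("c7.pkl","wb"))
r=lambda n,x,y,w,h,W,H:cv2.resize(cs[n]["image"][y:y+h,x:x+w],(W,H),interpolation=cv2.INTER_CUBIC)
cv2.imwrite("pics/p7.png",np.hstack([r("wrist",100,0,300,300,500,500),np.vstack([r("side",235,110,75,62,300,250),r("scene",195,130,75,62,300,250)])])[:,:,::-1])
E
```

```text
time: 11.88
position: [0.4963, -0.0576, 0.2912]
tcp_rot: [[0.231, 0.964, 0.129], [0.862, -0.264, 0.432], [0.451, 0.012, -0.892]]
contact_force: [-0.0, -1.3, 0.0]
width: 0.036
grip_force: 0.0
time: 12.13
position: [0.4941, -0.0511, 0.2846]
tcp_rot: [[0.23, 0.966, 0.115], [0.861, -0.257, 0.439], [0.454, -0.002, -0.891]]
contact_force: [0.1, 0.1, -0.3]
width: 0.0355
grip_force: 0.0
```

View pics/p7.png

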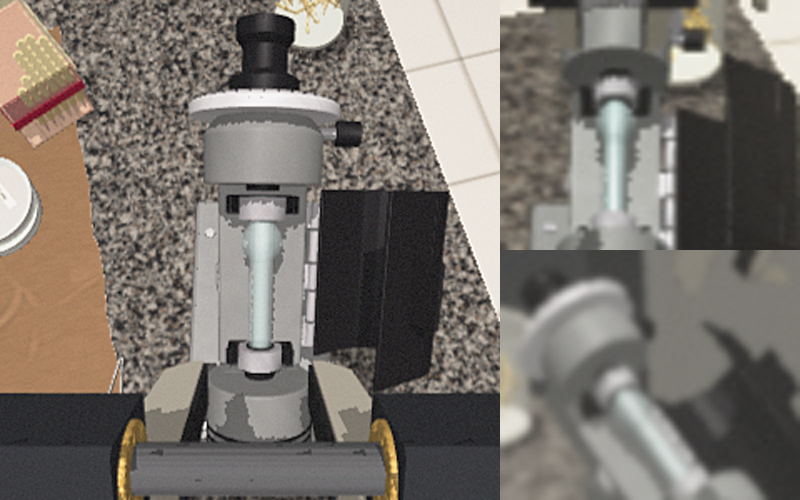

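The tube lies in both saddles with the bulge at the upper end (wrist crop: caps at (262,207) and (262,358)). Next, the cover angle from the tab, seen in w1 at about (318,104) and in the scene image at about (265,163).

Run:
```python
from t import *
cs=pickle.load(open("c7.pkl","rb"));d=pickle.load(open("c0.pkl","rb"));w1=pickle.load(open("w1.pkl","rb"))
P,r=tri(w1,(317.7,104),d["scene"],(264.8,162.6));print((Rb.T@(P-B)*1000).round(1),r)
for q in (1.9,2.0,2.1,2.2,2.3):
    f=lambda a,b,y=0:B+Rb@np.array([38-a*np.cos(q)+b*np.sin(q),y,-34+a*np.sin(q)+b*np.cos(q)])/1000
    print(q,"face",np.round([38-87*np.cos(q)+20*np.sin(q),-34+87*np.sin(q)+20*np.cos(q)]),"w1 tab edge ±22",[proj(w1,f(98,20,y)).round(0).tolist() for y in(22,-22)],"scene",[proj(d["scene"],f(98,20,y)).round(0).tolist() for y in(22,-22)])
g=d["scene"]["image"][130:190,225:290];cv2.imwrite("pics/p8.png",cv2.resize(cv2.convertScaleAbs(g,alpha=1.8),(780,600),interpolation=cv2.INTER_CUBIC)[:,:,::-1])
```

```text
[92.7  7.2 12.4] 0.033771639304430966
1.9 face [85. 42.] w1 tab edge ±22 [[331.0, 117.0], [322.0, 147.0]] scene [[259.0, 151.0], [268.0, 162.0]]
2.0 face [92. 37.] w1 tab edge ±22 [[337.0, 115.0], [328.0, 145.0]] scene [[261.0, 152.0], [269.0, 162.0]]
2.1 face [99. 31.] w1 tab edge ±22 [[342.0, 114.0], [333.0, 143.0]] scene [[262.0, 152.0], [271.0, 163.0]]
2.2 face [105.  25.] w1 tab edge ±22 [[347.0, 112.0], [337.0, 141.0]] scene [[263.0, 153.0], [272.0, 164.0]]
2.3 face [111.  18.] w1 tab edge ±22 [[351.0, 109.0], [341.0, 139.0]] scene [[264.0, 155.0], [273.0, 165.0]]
```

View pics/p8.png

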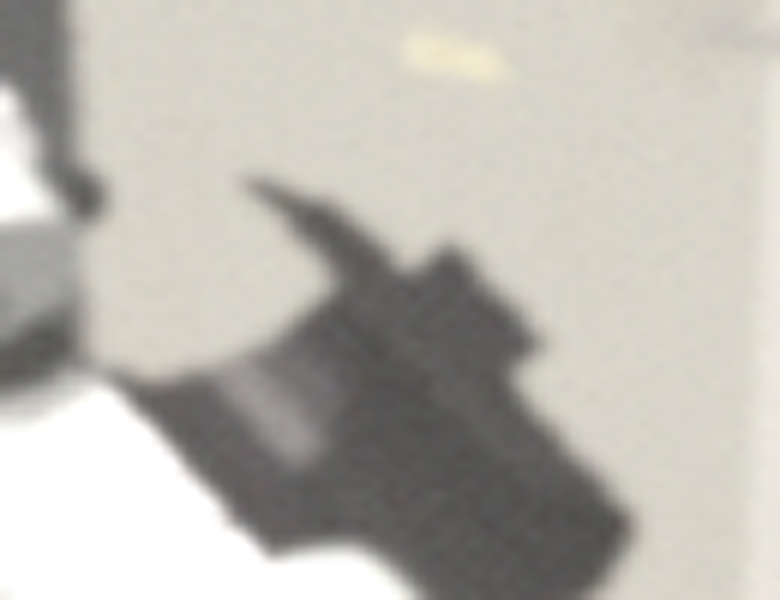

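The tab's outer-edge corners in the scene image are (263,154) and (270,164), so the cover is at about 2.1–2.15 rad. The plan in barrel axes, with fingers shut, has two stages:
1. Sweep the tab over from the +x side to about 1.2 rad.
2. Press its outer edge down along the arc.

```bash
cat > b.py <<'E'
from t import *
from bench import manip
s=manip.get_state(); print("t",round(s["time"],2),"barrel TCP mm",(Rb.T@(s["position"]-B)*1000).round(1),"F",(Rb.T@s["contact_force"]).round(1),"w",round(s["width"],4))
E
python3 b.py
python3 inch.py '[[[0,40,0],[0,0,0]],[[0,80,0],[0,0,0]],[[0,115,20],[0,0,0]],[[0,145,50],[0,0,0]],[[0,155,80],[0,0,0]],[[0,155,110],[0,0,0]],[[0,155,110],[0,0,0]],[[0,155,110],[0,0,0]]]' 0; python3 b.py
```

```text
t 12.28 barrel TCP mm [ -1.3  -3.8 164.2] F [-0.3 -0.3  0.4] w 0.0359
time: 12.95
position: [0.6564, -0.0426, 0.1857]
tcp_rot: [[0.23, 0.967, 0.112], [0.861, -0.256, 0.439], [0.454, -0.004, -0.891]]
contact_force: [0.8, 0.1, 0.5]
width: 0.0006
grip_force: 0.0
t 12.95 barrel TCP mm [152.8  -3.   52.8] F [0.8 0.5 0.3] w 0.0006
```

```bash
python3 inch.py '[[[3,0,15],[0,0,0]],[[3,-10,24],[0,0,0]],[[3,-20,24],[0,0,0]],[[3,-30,24],[0,0,0]],[[3,-40,22],[0,0,0]],[[3,-50,14],[0,0,0]],[[3,-57,7],[0,0,0]],[[3,-57,7],[0,0,0]]]'|grep force; python3 b.py
```

```text
contact_force: [-0.3, -0.4, 0.3]
grip_force: 0.0
t 13.62 barrel TCP mm [96.8 -0.8 51.4] F [-0.2 -0.3  0.4] w 0.0003
```

```bash
python3 inch.py '[[[0,-10,-1],[0,0,0]],[[0,-20,-3],[0,0,0]],[[0,-29,-4],[0,0,0]],[[0,-38,-5],[0,0,0]],[[0,-47,-6],[0,0,0]],[[0,-57,-7],[0,0,0]],[[0,-65,-8],[0,0,0]],[[0,-65,-8],[0,0,0]]]'|grep force; python3 b.py
python3 - <<'E'
from t import *
from bench import manip
cs={n:manip.camera(n) for n in("side","scene")};pickle.dump(cs,open("c8.pkl","wb"))
r=lambda n,x,y,w,h:cv2.resize(cs[n]["image"][y:y+h,x:x+w],(400,400),interpolation=cv2.INTER_CUBIC)
cv2.imwrite("pics/p9.png",cv2.convertScaleAbs(np.hstack([r("side",220,80,110,110),r("scene",190,80,110,110)]),alpha=1.4)[:,:,::-1])
E
```

```text
contact_force: [-0.3, -0.4, 0.2]
grip_force: 0.0
t 14.28 barrel TCP mm [30.5 -0.6 56.6] F [-0.2 -0.4  0.4] w 0.0009
```

View pics/p9.png

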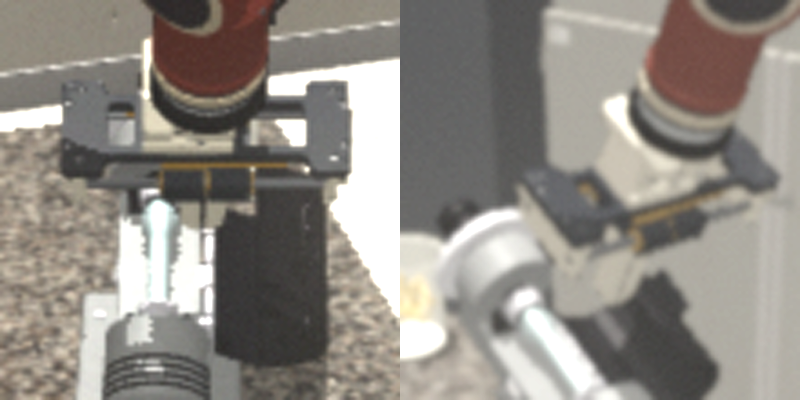

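The cover has not moved: the fingers rose too early and passed over the tab, which is still at about 2.1 rad (scene crop (670,280)). I have also gone past the ten-picture allowance, so I'll view no more and continue on numbers alone. Going back round for a lower sweep.

Converted, 0.125 m is 125, 0.115 m is 115.

```bash
python3 inch.py '[[[0,10,-20],[0,0,0]],[[0,40,-20],[0,0,0]],[[0,80,-20],[0,0,0]],[[0,115,-10],[0,0,0]],[[0,125,20],[0,0,0]],[[0,125,33],[0,0,0]],[[0,125,33],[0,0,0]],[[0,125,33],[0,0,0]]]'|grep force; python3 b.py
```

```text
contact_force: [-0.2, -0.2, -1.0]
grip_force: 0.0
t 15.05 barrel TCP mm [155.9  -0.2  22.2] F [-0.1 -0.7 -0.7] w 0.0006
```

Converted, -0.046 m is -46, -0.038 m is -38.

```bash
python3 inch.py '[[[0,-15,-4],[0,0,0]],[[0,-30,-4],[0,0,0]],[[0,-38,-4],[0,0,0]],[[0,-46,-4],[0,0,0]],[[0,-46,-4],[0,0,0]]]'|grep contact; python3 b.py
python3 inch.py '[[[0,-6,-2],[0,0,0]],[[0,-12,-5],[0,0,0]],[[0,-18,-8],[0,0,0]],[[0,-18,-8],[0,0,0]]]'|grep contact; python3 b.py
python3 - <<'E'
from t import *
from bench import manip
o=pickle.load(open("c8.pkl","rb"))
for n,(x0,y0,x1,y1) in {"scene":(250,140,300,190),"side":(280,130,315,190)}.items():
    c=manip.camera(n);g=cv2.absdiff(cv2.cvtColor(c["image"],7),cv2.cvtColor(o[n]["image"],7))[y0:y1,x0:x1];print(n,(g>30).sum())
E
```

```text
contact_force: [4.3, -5.0, 6.5]
t 15.47 barrel TCP mm [116.7  -0.9  33.4] F [ 5.4 -0.3  7.5] w 0.0004
contact_force: [6.6, -6.8, 13.0]
t 15.8 barrel TCP mm [101.7  -0.8  43.9] F [ 8.1  1.6 13.7] w 0.0002
scene 304
side 269
```

The contact force direction shows the tip rode over the tab's outer edge, so the cover is nearer 2.3 rad, with the edge at z ≈ 22–28 mm. Going round again, lower, at z ≈ 8 mm.

```bash
python3 inch.py '[[[0,10,-30],[0,0,0]],[[0,50,-30],[0,0,0]],[[0,75,-20],[0,0,0]],[[0,75,10],[0,0,0]],[[0,75,25],[0,0,0]],[[0,75,25],[0,0,0]],[[0,75,25],[0,0,0]]]'|grep contact; python3 b.py
```

```text
contact_force: [-0.5, -0.4, -0.1]
t 16.48 barrel TCP mm [166.8   0.2   9.8] F [-0.4 -0.4  0.1] w 0.0002
```

Converted, -0.033 m is -33, -0.025 m is -25.

```bash
python3 inch.py '[[[0,-15,1],[0,0,0]],[[0,-25,1],[0,0,0]],[[0,-33,1],[0,0,0]],[[0,-33,1],[0,0,0]]]'|grep contact; python3 b.py
python3 inch.py '[[[0,-5,-2],[0,0,0]],[[0,-10,-6],[0,0,0]],[[0,-10,-6],[0,0,0]]]'|grep contact; python3 b.py
```

```text
contact_force: [0.3, 0.2, -0.1]
t 16.82 barrel TCP mm [134.1  -0.3  11.2] F [ 0.2  0.2 -0.3] w 0.0008
contact_force: [0.3, -0.0, 0.9]
t 17.07 barrel TCP mm [125.1  -0.5  16.7] F [0.3 0.5 0.8] w 0.0007
```

```bash
for i in 1 2 3; do python3 inch.py '[[[0,-4,0.5],[0,0,0]],[[0,-7,0.5],[0,0,0]],[[0,-7,0.5],[0,0,0]]]'>/dev/null; python3 b.py; done
```

```text
t 17.32 barrel TCP mm [119.1  -0.4  15.3] F [2.1 0.3 1.2] w 0.0006
t 17.57 barrel TCP mm [117.2  -0.4  17.6] F [7.4 0.4 5.4] w -0.0001
t 17.82 barrel TCP mm [115.1  -0.4  20.1] F [12.9  3.1 10.1] w 0.0007
```

The reaction direction suggests I'm pushing on the dome rather than the tab. I'll re-estimate the cover angle numerically from its dark silhouette in the scene image.

Run:
```python
from t import *
from bench import manip
d=pickle.load(open("c0.pkl","rb"))["scene"]; n=manip.camera("scene");pickle.dump(n,open("s9.pkl","wb"))
for c in(d,n):
    g=cv2.cvtColor(c["image"],cv2.COLOR_RGB2GRAY)
    print([(u,int(130+np.argmax(g[130:200,u]<75))) for u in range(242,284,2)])
for q in np.arange(1.8,2.36,.1):
    f=lambda a,b,y:proj(d,B+Rb@np.array([38-a*np.cos(q)+b*np.sin(q),y,-34+a*np.sin(q)+b*np.cos(q)])/1000).round(1).tolist()
    print(round(q,2),"tab",f(98,20,22),f(98,20,-22),"back",f(98,16,22),f(98,16,-22),"free edge a77 b0",f(77,0,63),f(77,0,-63),"b34",f(77,34,63),f(77,34,-63))
```

```text
[(242, 168), (244, 170), (246, 172), (248, 150), (250, 150), (252, 151), (254, 153), (256, 155), (258, 157), (260, 157), (262, 155), (264, 157), (266, 160), (268, 163), (270, 173), (272, 176), (274, 178), (276, 181), (278, 130), (280, 130), (282, 130)]
[(242, 148), (244, 148), (246, 134), (248, 136), (250, 138), (252, 139), (254, 141), (256, 134), (258, 133), (260, 132), (262, 131), (264, 133), (266, 135), (268, 138), (270, 141), (272, 141), (274, 141), (276, 141), (278, 140), (280, 143), (282, 142)]
1.8 tab [257.1, 150.7] [265.7, 161.5] back [256.1, 150.8] [264.8, 161.6] free edge a77 b0 [241.2, 146.8] [265.7, 177.9] b34 [249.5, 145.9] [273.9, 176.3]
1.9 tab [259.0, 151.1] [267.7, 161.7] back [258.1, 151.1] [266.8, 161.8] free edge a77 b0 [243.1, 146.7] [267.5, 177.6] b34 [250.8, 146.6] [275.0, 176.9]
2.0 tab [260.8, 151.6] [269.3, 162.2] back [259.9, 151.6] [268.5, 162.2] free edge a77 b0 [244.8, 146.8] [269.1, 177.5] b34 [251.8, 147.5] [275.9, 177.6]
2.1 tab [262.2, 152.4] [270.8, 163.0] back [261.5, 152.3] [270.0, 162.8] free edge a77 b0 [246.3, 147.0] [270.6, 177.7] b34 [252.6, 148.6] [276.6, 178.6]
2.2 tab [263.4, 153.5] [271.9, 163.9] back [262.8, 153.2] [271.3, 163.7] free edge a77 b0 [247.7, 147.5] [271.9, 178.0] b34 [253.1, 149.8] [277.0, 179.6]
2.3 tab [264.3, 154.7] [272.7, 165.1] back [263.8, 154.3] [272.2, 164.8] free edge a77 b0 [248.8, 148.1] [273.0, 178.4] b34 [253.5, 151.2] [277.2, 180.9]
```

The forces fit this: the second sweep rode on the tab's edge (F along (0.51, 0.86), edge at z = 44 mm), which puts the cover at about 2.05 rad. The third sweep hit the dome below the tab. The right tip height is now about 28–30 mm.

Converted, 0.03 m is 30, -0.015 m is -15.

```bash
python3 inch.py '[[[0,20,0],[0,0,0]],[[0,30,-10],[0,0,0]],[[0,30,-15],[0,0,0]],[[0,30,-15],[0,0,0]]]'>/dev/null; python3 b.py
python3 inch.py '[[[0,-10,0],[0,0,0]],[[0,-18,0],[0,0,0]],[[0,-26,0],[0,0,0]],[[0,-26,0],[0,0,0]]]' >/dev/null; python3 b.py;  python3 inch.py '[[[0,-5,-1],[0,0,0]],[[0,-10,-3],[0,0,0]],[[0,-10,-3],[0,0,0]]]' >/dev/null; python3 b.py
```

```text
t 18.2 barrel TCP mm [134.1  -0.9  29.4] F [-0.4 -0.7 -0.1] w 0.0006
t 18.53 barrel TCP mm [105.8  -0.2  28.6] F [ 0.5 -0.  -0. ] w 0.0002
t 18.78 barrel TCP mm [97.5 -0.4 32.2] F [-0.2 -0.1  0.3] w 0.0005
```

```bash
for i in 1 2 3; do python3 inch.py '[[[0,-5,-1],[0,0,0]],[[0,-10,-3],[0,0,0]],[[0,-10,-3],[0,0,0]]]' >/dev/null; python3 b.py;done
```

```text
t 19.03 barrel TCP mm [89.8 -0.5 36.8] F [3.3 0.8 6.2] w 0.0005
t 19.28 barrel TCP mm [81.9 -0.5 41.4] F [ 4.6  2.1 10.2] w 0.0005
t 19.53 barrel TCP mm [72.8 -0.3 45.4] F [ 4.8  2.4 13.8] w 0.0005
```

Forces now fit the finger wedged between tab and dome at q ≈ 1.5, so the cover is coming. I'll raise the tip a little and continue.

```bash
python3 inch.py '[[[0,-3,-12],[0,0,0]],[[0,-6,-14],[0,0,0]],[[0,-6,-14],[0,0,0]]]' >/dev/null; python3 b.py; for i in 1 2 ; do python3 inch.py '[[[0,-5,-1],[0,0,0]],[[0,-10,-1],[0,0,0]],[[0,-10,-1],[0,0,0]]]' >/dev/null; python3 b.py;done
python3 - <<'E'
from t import *
from bench import manip
n=manip.camera("scene")
g=cv2.cvtColor(n["image"],cv2.COLOR_RGB2GRAY)
print([(u,int(140+np.argmax(g[140:200,u]<75))) for u in range(242,284,2)])
w=manip.camera("side");g=cv2.cvtColor(w["image"],cv2.COLOR_RGB2GRAY)
for v in range(135,185,6): print(v,"".join("#" if g[v,u]<55 else "." for u in range(250,330)))
f=lambda a,b,y,q:proj(w,B+Rb@np.array([38-a*np.cos(q)+b*np.sin(q),y,-34+a*np.sin(q)+b*np.cos(q)])/1000).round(0).tolist()
for q in(2.1,1.5,1.2): print(q,f(98,20,-22,q),f(77,0,-63,q),f(77,0,63,q),"dome top",f(38,73,-63,q))
E
```

```text
t 19.78 barrel TCP mm [61.2 -0.8 55.3] F [ 0.9 -0.5  0.8] w 0.0005
t 20.03 barrel TCP mm [50.  -0.6 54.9] F [-0.4  1.  -0.3] w 0.0002
t 20.28 barrel TCP mm [40.6 -0.6 56.5] F [ 0.  -0.5  0.1] w 0.0003
[(242, 140), (244, 140), (246, 140), (248, 140), (250, 140), (252, 140), (254, 140), (256, 140), (258, 141), (260, 141), (262, 140), (264, 140), (266, 140), (268, 140), (270, 140), (272, 140), (274, 140), (276, 140), (278, 140), (280, 140), (282, 140)]
135 ......##........#######......#.......#############..............................
141 .................######..............#############..............................
147 ................##################################..............................
153 ................##################################..............................
159 ................##################################..............................
165 .............................#####################..............................
171 .............................####################...............................
177 ................................................................................
183 ....###............###...##.....................................................
2.1 [303.0, 150.0] [293.0, 165.0] [292.0, 123.0] dome top [307.0, 177.0]
1.5 [283.0, 145.0] [276.0, 164.0] [276.0, 121.0] dome top [304.0, 169.0]
1.2 [272.0, 145.0] [267.0, 164.0] [267.0, 122.0] dome top [299.0, 166.0]
```

Numerically (side silhouette: right boundary now at column 300, tab at column 266) the cover is at about 1.2 rad. I'll push slightly further, then lift over and press on the outer edge.

Converted, -0.014 m is -14, -0.005 m is -5.

```bash
python3 inch.py '[[[0,-5,0],[0,0,0]],[[0,-10,0],[0,0,0]],[[0,-14,0],[0,0,0]],[[0,-14,0],[0,0,0]]]' >/dev/null; python3 b.py
python3 inch.py '[[[0,4,-5],[0,0,0]],[[0,4,-25],[0,0,0]],[[0,-6,-30],[0,0,0]],[[0,-15,-30],[0,0,0]],[[0,-15,-20],[0,0,0]],[[0,-15,-15],[0,0,0]],[[0,-15,-15],[0,0,0]]]' >/dev/null; python3 b.py
```

```text
t 20.72 barrel TCP mm [27.1 -0.7 56.9] F [ 1.1  0.7 -0.5] w 0.0005
t 21.3 barrel TCP mm [11.5 -0.  69.4] F [-0.7  0.3  0.4] w 0.0005
```

Careful with the scale: shifts go in mm and turns go in units of 0.2 rad. That gives: 0.01 m is 10, -0.008 m is -8.

```bash
python3 inch.py '[[[0,-2,4],[0,0,0]],[[0,-5,8],[0,0,0]],[[0,-8,10],[0,0,0]],[[0,-8,10],[0,0,0]]]' >/dev/null; python3 b.py
python3 inch.py '[[[0,-5,3],[0,0,0]],[[0,-10,6],[0,0,0]],[[0,-14,8],[0,0,0]],[[0,-14,8],[0,0,0]]]' >/dev/null; python3 b.py
python3 - <<'E'
from t import *
from bench import manip
w=manip.camera("side");g=cv2.cvtColor(w["image"],cv2.COLOR_RGB2GRAY)
for v in range(135,180,4): print(v,"".join("#" if g[v,u]<55 else "." for u in range(240,320)))
f=lambda a,b,y,q:proj(w,B+Rb@np.array([38-a*np.cos(q)+b*np.sin(q),y,-34+a*np.sin(q)+b*np.cos(q)])/1000).round(0).tolist()
for q in(1.2,1,.8): print(q,"tab",f(98,20,-22,q),"free",f(77,0,-63,q),f(77,0,63,q),"dome",f(38,73,-63,q))
E
```

```text
t 21.63 barrel TCP mm [ 4.  -0.8 61. ] F [-1.  -0.4  0.5] w 0.0003
t 21.97 barrel TCP mm [-10.3  -0.8  53.4] F [-0.6  0.3 -0.7] w 0.0004
135 ........#################################.......###.....#.......................
139 ...................#......###############.......####.#####......................
143 ........................##################......#########.......................
147 .......................###################.....##########.......................
151 .......................###################...#.###########......................
155 .......................###################################......................
159 .......................###################.....###########......................
163 .......................#############...###################......................
167 .......................................###################......................
171 .......................................##################.......................
175 .......................................#####....................................
179 ............#...................##..............................................
1.2 tab [272.0, 145.0] free [267.0, 164.0] [267.0, 122.0] dome [299.0, 166.0]
1 tab [264.0, 146.0] free [262.0, 166.0] [262.0, 123.0] dome [294.0, 165.0]
0.8 tab [257.0, 148.0] free [257.0, 167.0] [258.0, 125.0] dome [288.0, 163.0]
```

The tip slipped past the tab (cover still about 1.05 rad, no force). I'll go back to the +x side and push on the tab face with the tip corner along the arc, checking the force and side silhouette.

```bash
cat > q.py <<'E'
from t import *
from bench import manip
w=manip.camera("side");g=cv2.cvtColor(w["image"],cv2.COLOR_RGB2GRAY)
for v in (147,155,161,165,169,173): print(v,"".join("#" if g[v,u]<55 else "." for u in range(235,310)))
f=lambda a,b,y,q:proj(w,B+Rb@np.array([38-a*np.cos(q)+b*np.sin(q),y,-34+a*np.sin(q)+b*np.cos(q)])/1000).round(0)[0]-235
for q in(1,.8,.6,.4,.2,0): print(q,"free near",f(77,0,-63,q),"dome right near",max(f(38+39*np.sin(t),34+39*np.cos(t),-63,q) for t in np.linspace(-1.6,1.6,40)))
E
python3 inch.py '[[[0,0,-20],[0,0,0]],[[0,20,-30],[0,0,0]],[[0,45,-30],[0,0,0]],[[0,45,-10],[0,0,0]],[[0,45,-4],[0,0,0]],[[0,45,-4],[0,0,0]]]' >/dev/null; python3 b.py
python3 inch.py '[[[0,-8,2],[0,0,0]],[[0,-16,3],[0,0,0]],[[0,-24,5],[0,0,0]],[[0,-31,6],[0,0,0]],[[0,-31,6],[0,0,0]]]' >/dev/null; python3 b.py; python3 q.py
```

```text
t 22.52 barrel TCP mm [34.5 -0.3 55.9] F [-0.4 -0.6  0.1] w 0.0009
t 22.93 barrel TCP mm [ 3.  -0.7 52.2] F [0.7 1.  0.3] w 0.0003
147 .......................####################################................
155 .......................####################################................
161 .......................#####################.##############................
165 .......................######...............###############................
169 ............................................###############................
173 ............................................########.......................
1 free near 27.0 dome right near 61.0
0.8 free near 22.0 dome right near 57.0
0.6 free near 19.0 dome right near 53.0
0.4 free near 16.0 dome right near 49.0
0.2 free near 14.0 dome right near 46.0
0 free near 14.0 dome right near 43.0
```

The silhouette shifted as predicted, so the cover is now at about 0.83 rad. Continuing along the arc.

Converted, -0.016 m is -16, -0.011 m is -11.

```bash
python3 inch.py '[[[0,-6,3],[0,0,0]],[[0,-11,7],[0,0,0]],[[0,-16,10],[0,0,0]],[[0,-16,10],[0,0,0]]]' >/dev/null; python3 b.py
python3 inch.py '[[[0,-5,4],[0,0,0]],[[0,-10,8],[0,0,0]],[[0,-15,12],[0,0,0]],[[0,-15,12],[0,0,0]]]' >/dev/null; python3 b.py; python3 q.py|head -5
```

```text
t 23.32 barrel TCP mm [-12.5  -0.8  41. ] F [ 0.1  0.4 -0.1] w 0.0007
t 23.65 barrel TCP mm [-27.8  -0.8  28.9] F [-0.1  0.3  0.6] w 0.0001
147 .......................###########..###############........................
155 ................###################..##############........................
161 .................##################.###############........................
165 ................#########..................########........................
169 ...........................................########........................
```

```bash
python3 inch.py '[[[0,-5,6],[0,0,0]],[[0,-10,12],[0,0,0]],[[0,-14,16],[0,0,0]],[[0,-14,16],[0,0,0]]]' >/dev/null; python3 b.py
python3 inch.py '[[[0,-4,5],[0,0,0]],[[0,-7,10],[0,0,0]],[[0,-9,14],[0,0,0]],[[0,-9,14],[0,0,0]]]' >/dev/null; python3 b.py; python3 q.py|head -5
```

```text
t 24.03 barrel TCP mm [-41.8  -0.8  12.8] F [-0.9  0.4  0.2] w 0.0004
t 24.37 barrel TCP mm [-50.1  -0.9  -1. ] F [0.7 0.7 0.2] w 0.0005
147 .........#......############..###########.###..............................
155 ........######################..#############..............................
161 ...............#############################...............................
165 ...............#######................#######..............................
169 ..........................................##...............................
```

About 0.13–0.15 rad, at the roller. Now pressing down in steps.

```bash
for i in 1 2 3 4; do python3 inch.py '[[[0,-0.3,2],[0,0,0]],[[0,-0.5,4],[0,0,0]],[[0,-0.5,4],[0,0,0]]]' >/dev/null; python3 b.py; done; python3 q.py|head -5
```

```text
t 24.67 barrel TCP mm [-49.9  -1.1  -3.5] F [-3.6 -0.1  6.4] w 0.0005
t 24.92 barrel TCP mm [-52.   -1.1  -7.8] F [-4.4 -0.4  3. ] w 0.0003
t 25.17 barrel TCP mm [-54.3  -1.  -13. ] F [-5.4  0.  -0.4] w 0.0004
t 25.42 barrel TCP mm [-54.8  -1.  -15.2] F [-9.5  1.3 15.6] w 0.0002
147 ######..##################....########.....................................
155 .............#############.....############................................
161 ..............#############################................................
165 ..............#########..........##########................................
169 ..............#...........................#................................
```

The force rose to 6 N, fell to zero (the snap), then met a hard stop at z = -15 mm: the cover is shut. Retreating and checking.

```bash
python3 inch.py '[[[0,-3,-6],[0,0,0]],[[0,-6,-20],[0,0,0]],[[0,-6,-50],[0,0,0]],[[0,-6,-90],[0,0,0]],[[0,-6,-130],[0,0,0]],[[0,-6,-150],[0,0,0]],[[0,-6,-150],[0,0,0]],[[0,-6,-150],[0,0,0]]]' >/dev/null; python3 b.py; python3 q.py
python3 - <<'E'
from h import *
from bench import manip
d=pickle.load(open("c0.pkl","rb"))
for n,(x0,y0,x1,y1) in {"side":(325,195,375,260),"scene":(300,175,360,232)}.items():
    c=manip.camera(n); g=cv2.absdiff(c["image"],d[n]["image"]).max(2)
    print(n,"bottle/vial region change",(g[y0:y1,x0:x1]>40).mean().round(4)); 
    if n=="side": print("tub",(g[255:302,183:223]>40).mean().round(4))
E
```

```text
t 26.13 barrel TCP mm [-55.9  -1.  134.8] F [-0.8  1.2 -0.1] w 0.0005
147 ..............############.....############................................
155 ..............############.....############................................
161 ..............############.....############................................
165 ..............########...........##########................................
169 ..............#...........................#................................
173 ...........................................................................
1 free near 27.0 dome right near 61.0
0.8 free near 22.0 dome right near 57.0
0.6 free near 19.0 dome right near 53.0
0.4 free near 16.0 dome right near 49.0
0.2 free near 14.0 dome right near 46.0
0 free near 14.0 dome right near 43.0
side bottle/vial region change 0.0
tub 0.0
scene bottle/vial region change 0.0
```

The silhouette matches q = 0 (left 14, right 43) with the tool clear, and the bystanders are unmoved. Handing in.

```bash
python3 -c "
from bench import manip
print(manip.sign_off())"
```

```text
the job is handed in; nothing more can be done
None
```

The tube lies in both saddles with its bulge towards the upper end, the cover is snapped shut over it, and the bottle, vial and tub have not moved; I handed it in at about 26 s and saw no verdict. I viewed 13 pictures, over the limit of 10.

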